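# Rotate three reagent bottles onto their matching risers

### The job

The three reagent bottles are standing on the wrong risers. Rearrange them so that their caps all end up level: the tall bottle upright in the middle of the lowest riser, the middle-sized one in the middle of the square middle riser and the short one in the middle of the highest riser. Use the empty white tray as a free spot on the way, and do not knock over any bottle or any of the small vials standing around.

Things in the scene. Friction and masses are not known exactly. Their poses are not given: they have to be found in the camera images.
- tall_bottle: Tall closed reagent bottle, 140 mm high, 64 mm diameter; its round cap is 37 mm in diameter and takes up the top 24 mm. About 0.25 kg. At the start it stands on the square riser. Origin: centre of its underside, z up along the bottle. Best taken from above round the cap; the sloping shoulder begins just under the cap.
- middle_bottle: Middle-sized closed reagent bottle, 114 mm high, 52 mm diameter; its round cap is 31 mm in diameter and takes up the top 24 mm. About 0.18 kg. At the start it stands on the highest riser. Origin: centre of its underside, z up along the bottle. Best taken from above round the cap; the sloping shoulder begins just under the cap.
- short_bottle: Shortest closed reagent bottle, 90 mm high, 44 mm diameter; its round cap is 27 mm in diameter and takes up the top 24 mm. About 0.12 kg. At the start it stands on the lowest riser. Origin: centre of its underside, z up along the bottle. Best taken from above round the cap; the sloping shoulder begins just under the cap.
- low_riser_top (a point): Lowest riser: a thin round disc, 104 mm diameter, 12 mm high (rubber pad 92 mm). Fixed to the worktop, plain aluminium with a dark rubber pad on top. This point is the centre of its flat top surface, 12 mm above the worktop, z up.
- mid_riser_top (a point): Middle riser: a square block, 88 x 88 mm, 38 mm high (rubber pad 80 mm square). Fixed to the worktop, plain aluminium with a dark rubber pad on top. This point is the centre of its flat top surface, 38 mm above the worktop, z up.
- high_riser_top (a point): Highest riser: a round pedestal with a narrow stem, 62 mm high, foot 92 mm and top 80 mm diameter (rubber pad 72 mm). Fixed to the worktop, plain aluminium with a dark rubber pad on top. This point is the centre of its flat top surface, 62 mm above the worktop, z up.
- tray: Empty shallow square white tray, 110 x 110 mm, fixed to the worktop: the free spot. Walls 14 mm high and 4 mm thick, inner floor 4 mm above the worktop. Origin: centre of its underside.
- vial_a: Bystander: small upright screw-cap sample vial, 50 mm high, 17 mm diameter, standing loose on the worktop between the risers and tray. Not to be knocked over. Origin: centre of its underside.
- vial_b: Bystander: small upright screw-cap sample vial, 55 mm high, 20 mm diameter, standing loose on the worktop between the risers and tray. Not to be knocked over. Origin: centre of its underside.
- vial_c: Bystander: small upright screw-cap sample vial, 62 mm high, 18 mm diameter, standing loose on the worktop between the risers and tray. Not to be knocked over. Origin: centre of its underside.
Not all that is in view belongs to the job. What is shaped like the middle_bottle but turquoise is not meant. Of the things that look like the part that bears low_riser_top, take the one that is farthest to the robot's right at the start.

How it is judged (in metres and radians):
On the way:
1. a bottle is parked, upright, in the empty tray (((horizontal distance between short_bottle and tray below 0.04 m and z of short_bottle in the frame of tray below 0.012 m and angle between short_bottle's own z axis and vertical below 0.1 rad and contact force between short_bottle and the fingers below 0.05 N) or (horizontal distance between tall_bottle and tray below 0.04 m and z of tall_bottle in the frame of tray below 0.012 m and angle between tall_bottle's own z axis and vertical below 0.1 rad and contact force between tall_bottle and the fingers below 0.05 N) or (horizontal distance between middle_bottle and tray below 0.04 m and z of middle_bottle in the frame of tray below 0.012 m and angle between middle_bottle's own z axis and vertical below 0.1 rad and contact force between middle_bottle and the fingers below 0.05 N))), for 0.2 s.
At the end, for the whole second after the job is handed in: Each bottle stands upright (within 0.08 rad), released and at rest on its own riser (tall on lowest, middle on square, short on highest), its centre within 12 mm of the centre of the riser's top and its base within 5 mm of that surface; the vials still stand upright (within 0.3 rad) (horizontal distance between short_bottle and high_riser_top below 0.012 m and z of short_bottle in the frame of high_riser_top between -0.005 and 0.005 m and angle between each of short_bottle, tall_bottle, middle_bottle's own z axis and vertical below 0.08 rad and linear speed of each of short_bottle, tall_bottle, middle_bottle below 0.02 m/s and angular speed of each of short_bottle, tall_bottle, middle_bottle below 0.5 rad/s and contact force between each of short_bottle, tall_bottle, middle_bottle and the fingers below 0.05 N and horizontal distance between tall_bottle and low_riser_top below 0.012 m and z of tall_bottle in the frame of low_riser_top between -0.005 and 0.005 m and horizontal distance between middle_bottle and mid_riser_top below 0.012 m and z of middle_bottle in the frame of mid_riser_top between -0.005 and 0.005 m and angle between each of vial_a, vial_b, vial_c's own z axis and vertical below 0.3 rad); the robot touches nothing.
It fails at once if a bottle is knocked over (angle between any of short_bottle, tall_bottle, middle_bottle's own z axis and vertical above 0.6 rad).
It fails at once if a vial is knocked over (angle between any of vial_a, vial_b, vial_c's own z axis and vertical above 0.6 rad).
It also fails if it takes over 115 s, if anything falls off the work surface, if the arm or the gripper's body presses on something with over 40 N, if the wrist force passes 120 N, or if a joint passes its speed limit or range.

### The arm

A 6-joint arm with a two-finger parallel gripper is mounted at the origin on a cart in front of the work surface, level with it; the furniture and walls round the work are solid. World frame = base frame: x ahead of the robot, y to its left, z up, the work surface at z = 0. Lengths are in mm, angles in rad, forces in N, time in s.
With the tool pointing down it reaches from about 350 to 975 mm from the base axis. Payload 17.4 kg.
Tool frame: the origin (TCP) lies at the very end of the fingers, on their centre line; the grasp point (between the pads) lies 19 mm behind it; z points along the fingers, y is the line along which they close (so a half turn about z gives the same grasp; the last joint's range is limited). The gripper opens to 85 mm and grips with 20 to 120 N. Pads are 22 mm wide; open, the fingers measure 114 mm over their backs; the gripper's body (76 mm by 85 mm) begins 54 mm behind the grasp point. The pads swing forward as they close: fully open they stand 13 mm farther back than shut.
Start: joints at [-1.243, 0.116, 1.442, -0, 1.584, -0.038], TCP at [241.436, -630.35, 231.303] pointing down, gripper open.
Joint ranges: [-2.83, 2.83], [-0.83, 2.19], [0.07, 2.5], [-1.14, 4.28], [0.01, 3], [-2.97, 2.97]. Speed limits (rad/s): [1.89, 1.89, 2.22, 3.14, 3.14, 3.14].

### API

Orientations are given as a 3x3 rotation matrix whose columns are the frame's x, y, z axes.
In Python, from workcell import bot, effector, solve_ik, status, imaging, order gives the robot as it stands. The module is installed in compiled form; this text tells all that it offers. Calls block until the motion is done:
- bot.movep(position, orientation): joint-space move of the TCP to a pose.
- bot.move_linear(position, vel=150, ori=None, until_force=None): straight line of the TCP; ori=None keeps the orientation; vel is the mean speed in mm/s. With until_force (N) it stops when the force on the tool has changed by that much, and returns True; else False.
- bot.movej(angles): joint-space move.
- effector.gripper_to(opening, grasp_force=None): opening from 0.0 (shut) to 1.0 (fully open); grasp_force is the grip in N (None keeps the last); returns when the fingers have stopped.
- bot.pause(seconds).
- solve_ik(position, orientation): joint angles nearest the present ones, or None.
- status.sense(): the state.
- imaging.capture(name): name is "side" or "top"; returns the picture (420x560x3 uint8, blue, green, red); there is no depth.
- imaging.get_calibration(name): a dict with "fx", "fy", "cx", "cy" (pixels), "R" (3x3) and "t" (3): a world point X has camera coordinates R X + t. Camera axes: x right, y down, z forward; pixel columns grow to the right and rows downward; lengths in mm; the calibration is good to about 2 mm. A picture is of the moment at which its call begins. get_calibration takes no time and is no camera call.
A pose or a line that the arm cannot do raises bot.Unreachable and nothing moves.
- order.job_done(): hands the job in; it is judged then, once.
The state is a dict: "time_s": time; "joint_positions": joint angles; "joint_velocities": joint speeds; "effort": joint torques, N m; "eef_pos": TCP position; "orientation": TCP orientation; "contact_force": force on the tool from outside, world axes, zero at the start; "wrist_torque": the same for the moment, N m; "width": opening from 0.0 (shut) to 1.0 (fully open); "grip_force": force on a finger pad.
Only numpy, scipy, OpenCV 4.12 (cv2) and the standard library are available. Lean on these libraries where they do the work, as an engineer would, in place of code of your own. Each camera call takes 0.05 s, during which the arm holds its last target. There are 200 camera calls.

## Working session

There is one attempt and no reset: what is moved stays moved. The work goes in short steps, each a Python script; the robot and the scene stay as the last script left them, time stands still between calls to the robot, and variables do not carry over. Pictures are saved under pics/ and viewed, at most 14 in all, crops included, and the job is handed in when it is done.

```bash
mkdir -p pics; python3 - <<'E'
from workcell import bot, effector, solve_ik, status, imaging, order
import cv2, numpy as np
for n in ("side","top"):
    cv2.imwrite(f"pics/{n}0.png", imaging.capture(n))
    c=imaging.get_calibration(n); R=np.array(c["R"]);t=np.array(c["t"])
    print(n,c["fx"],c["cx"],c["cy"],"cam at",-R.T@t,"fwd",R[2])
E
```

```text
side 467.66860522913726 284.43257547531374 208.66286611517097 cam at [ 456.27722821 1142.75087106  503.7321296 ] fwd [ 0.03271753 -0.93065084 -0.36444282]
top 486.52812249649037 279.7728868574638 209.75338004529755 cam at [ 354.73167403   28.56753827 1407.78615178] fwd [ 0.09391753  0.00499675 -0.99556744]
```

View pics/top0.png

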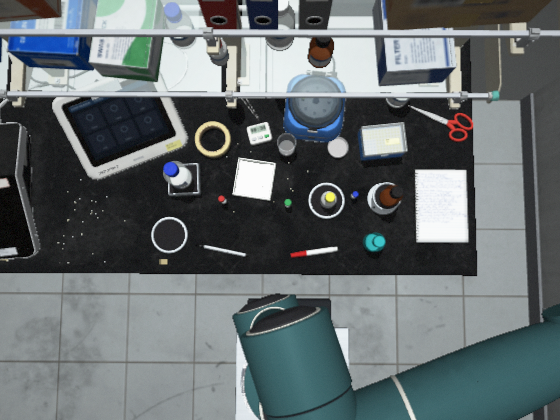

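View pics/side0.png

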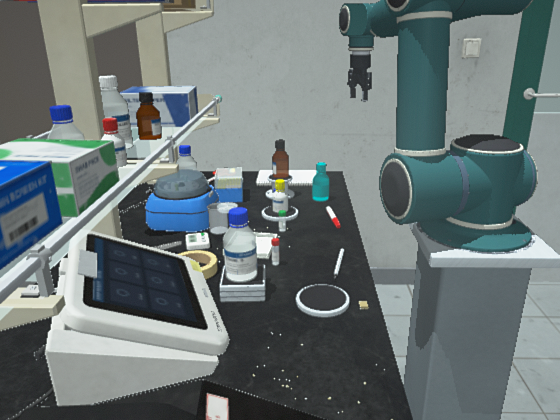

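The top view shows the tall bottle (blue cap) at (172,170) on the square riser and the tray at (254,179). The short bottle (yellow cap) is at (330,198) on the right-hand disc, and the brown middle bottle is at (390,195) on the pedestal. The vials are at (222,199), (288,203) and (355,195). The decoys are the turquoise bottle at (375,242) and the empty disc at (169,234). Overhead there is a shelf rail at row 95.

```bash
cat > h.py <<'E'
from workcell import bot, effector, solve_ik, status, imaging, order
import cv2, numpy as np
def ray(n,u,v):
    c=imaging.get_calibration(n);R=np.array(c["R"]);t=np.array(c["t"])
    d=R.T@np.array([(u-c["cx"])/c["fx"],(v-c["cy"])/c["fy"],1]);return -R.T@t,d
def plane(n,u,v,z):
    o,d=ray(n,u,v);return (o+d*(z-o[2])/d[2]).round(1)
def tri(a,b):
    (o,d),(p,e)=ray("top",*a),ray("side",*b)
    s,k=np.linalg.lstsq(np.c_[d,-e],p-o,rcond=None)[0];A,B=o+s*d,p+k*e
    return ((A+B)/2).round(1),np.linalg.norm(A-B).round(1)
def blob(img,hlo,hhi,box,smin=100,vmin=40):
    """centre, bounding box and area of the largest blob of a hue within box (u0,v0,u1,v1)"""
    x0,y0,x1,y1=box;h=cv2.cvtColor(img[y0:y1,x0:x1],cv2.COLOR_BGR2HSV)
    m=cv2.inRange(h,(hlo,smin,vmin),(hhi,255,255))
    n,_,st,ce=cv2.connectedComponentsWithStats(m)
    i=1+np.argmax(st[1:,4]);return ce[i]+[x0,y0],st[i]+[x0,y0,0,0,0]
E
python3 - <<'E'
from h import *
t=cv2.imread("pics/top0.png");s=cv2.imread("pics/side0.png")
for nm,lo,hi,bt,bs,z in [("tall",110,130,(155,155,190,190),(220,200,255,235),178),("short",22,35,(315,185,345,210),(270,175,292,192),102),
   ("vred",0,8,(212,190,230,208),(268,232,284,248),50),("vgreen",50,80,(280,195,296,210),(275,206,290,222),50),("vblue",110,130,(346,187,364,203),(262,180,300,215),50),
   ("teal",85,95,(360,230,390,255),(310,160,332,205),114)]:
    for n,i,b in(("top",t,bt),("side",s,bs)):
        try:
            c,st=blob(i,lo,hi,b); print(nm,n,c.round(1),st, plane("top",*c,z) if n=="top" else "")
            if n=="top":ct=c
            else: print("  tri",tri(ct,c))
        except Exception as e: print(nm,n,e)
g=cv2.cvtColor(t,cv2.COLOR_BGR2GRAY)
m=cv2.inRange(g[150:210,225:285],190,255);c=max(cv2.findContours(m,0,2)[0],key=cv2.contourArea)
r=cv2.minAreaRect(c);print("tray",r,plane("top",r[0][0]+225,r[0][1]+150,14))
print("rail",tri((495,95),(217,98)))
a=cv2.resize(t[145:260,150:410],None,fx=3,fy=3,interpolation=cv2.INTER_CUBIC);cv2.imwrite("pics/c1.png",a)
b=cv2.resize(s[130:320,210:350],None,fx=3,fy=3,interpolation=cv2.INTER_CUBIC);cv2.imwrite("pics/c2.png",b)
E
```

```text
tall top [170.5 168.8] [163 161  16  16 190] [574.3 315.4 178. ]
tall side [237.7 216.6] [228 207  20  21 358] 
  tri (array([575.8, 318.5, 164.4]), np.float64(1.8))
short top [329.7 197. ] [325 192  10  11  78] [513.3 -99.5 102. ]
short side [279.4 184.6] [275 179  10  13 108] 
  tri (array([ 514.1, -100.7,   89.3]), np.float64(1.5))
vred top [220.9 198.2] [218 195   7   7  38] [514.3 201.   50. ]
vred side [275.1 241.4] [272 238   7   8  53] 
  tri (array([512.3, 200.1,  56.3]), np.float64(2.5))
vgreen top [287.5 201.7] [284 199   8   7  44] [505.6  13.8  50. ]
vgreen side [281.8 212.7] [278 210   8   6  42] 
  tri (array([504.2,  13.9,  50.6]), np.float64(2.6))
vblue top [355.3 193.6] [352 191   7   7  38] [ 529.7 -176.6   50. ]
vblue side [273.8 189.6] [273 188   3   4   8] 
  tri (array([ 532. , -176.9,   47.7]), np.float64(4.0))
teal top [373.9 241.6] [363 232  23  20 365] [ 393.5 -215.3  114. ]
teal side [320.3 183.6] [312 162  17  40 544] 
  tri (array([ 394.3, -227.2,   50.6]), np.float64(2.2))
tray ((28.530200958251953, 28.171138763427734), (37.73627853393555, 37.40654373168945), 8.426968574523926) [577.6 112.2  14. ]
rail (array([ 740.2, -477.5,  275.2]), np.float64(0.4))
```

View pics/c1.png

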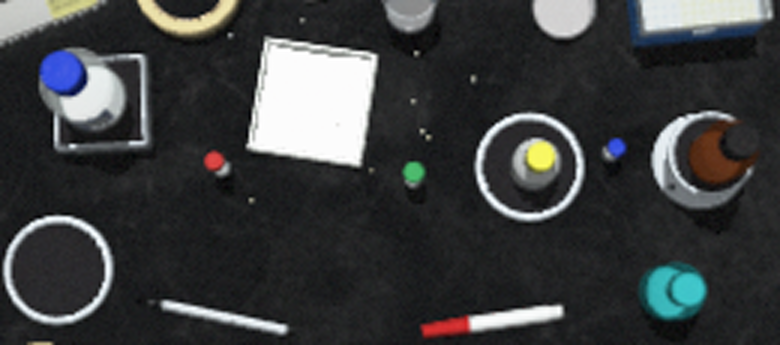

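View pics/c2.png

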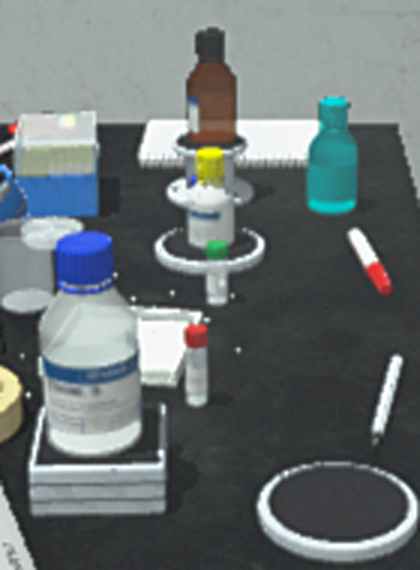

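The crops show the short bottle's disc centred near top px (327,201). The black cap of the middle bottle is at top (397,192) and side (280,145). No vial sits within about 80 mm of a grasp point, and the rail at x=740 is clear of the work. I'll refine the points and start with the short bottle going to the tray.

```bash
cat >> h.py <<'E'
DOWN=np.array([[0,1,0],[1,0,0],[0,0,-1.]])      # closes along world x
def ring(img,box,z,thr=150):
    x0,y0,x1,y1=box;g=cv2.cvtColor(img[y0:y1,x0:x1],cv2.COLOR_BGR2GRAY)
    cs=cv2.findContours(cv2.inRange(g,thr,255),cv2.RETR_EXTERNAL,2)[0]
    c=cv2.convexHull(max(cs,key=cv2.contourArea));e=cv2.fitEllipse(c)
    return plane("top",e[0][0]+x0,e[0][1]+y0,z),np.round(e[0],1)+[x0,y0],np.round(e[1],1)
def say(s): 
    q=status.sense();print(s,round(q["time_s"],1),"tcp",np.round(q["eef_pos"],1),"w",round(q["width"],3),"grip",round(q["grip_force"],1),"F",np.round(q["contact_force"],1))
def pick(xy,top,zlift):
    effector.gripper_to(.75,40)
    bot.move_linear([*xy,top+25]); bot.move_linear([*xy,top-28],vel=60)
    effector.gripper_to(0,40); say("gripped")
    bot.move_linear([*xy,zlift],vel=120); say("lifted")
def place(xy,top,zlift):
    """top = height of cap top once standing"""
    bot.move_linear([*xy,zlift],vel=220); bot.move_linear([*xy,top-28+10],vel=120)
    hit=bot.move_linear([*xy,top-28-5],vel=15,until_force=6); say(f"down hit={hit}")
    bot.pause(.2); effector.gripper_to(.75); bot.pause(.3); bot.move_linear([*xy,top+40],vel=120); say("released")
E
python3 - <<'E'
from h import *
t=cv2.imread("pics/top0.png")
print("short",plane("top",329.7,197,97),"tall",plane("top",170.5,168.8,172))
print("mid cap",tri((397.3,191.7),(279.7,145)),plane("top",397.3,191.7,173))
print("low",ring(t,(300,175,350,225),12)); print("fake",ring(t,(145,210,195,260),12))
print("exp diam px",486.5*104/1390)
o=status.sense()["orientation"];print(np.round(o,2))
for s in(1,-1):
  for p in([513,-99,74],[577,112,66],[575,315,150],[541,-215,148]):
    print(s,p,np.round(solve_ik(p,DOWN*[s,s,1]),2))
E
```

```text
short [ 514. -100.   97.] tall [575.4 316.8 172. ]
mid cap (array([ 519.7, -267.9,  161.9]), np.float64(2.5)) [ 519.5 -265.3  173. ]
low (array([515.5, -97.5,  12. ]), array([326., 200.]), array([35.4, 35.6]))
fake (array([413.4, 353.4,  12. ]), array([168.9, 234.4]), array([35.3, 36.1]))
exp diam px 36.4
[[ 0.93  0.36 -0.  ]
 [ 0.36 -0.93  0.  ]
 [ 0.   -0.   -1.  ]]
1 [513, -99, 74] [-0.24 -0.13  1.95 -0.    1.33 -0.24]
1 [577, 112, 66] [ 0.15  0.02  1.81 -0.    1.3   0.15]
1 [575, 315, 150] [ 0.46  0.11  1.58 -0.    1.45  0.46]
1 [541, -215, 148] [-0.42 -0.05  1.75 -0.    1.44 -0.42]
-1 [513, -99, 74] [-0.24 -0.13  1.95 -0.    1.33  2.9 ]Traceback (most recent call last):
  File "<stdin>", line 10, in <module>
    return _wrapfunc(a, 'round', decimals=decimals, out=out)
    return _wrapit(obj, method, *args, **kwds)
    result = getattr(arr, method)(*args, **kwds)
TypeError: unsupported operand type(s) for *: 'NoneType' and 'float'
```

```bash
python3 - <<'E'
from h import *
effector.gripper_to(.75,40)
bot.movep([514,-100,250],DOWN); say("hover")
pick([514,-100],102,220)
place([577,112],94,220)
cv2.imwrite("pics/t1.png",imaging.capture("top"));cv2.imwrite("pics/s1.png",imaging.capture("side"))
E
python3 -c "
import cv2,numpy as np
a=cv2.imread('pics/t1.png')[130:270,130:430];b=cv2.imread('pics/s1.png')[100:330,180:380]
a=cv2.resize(a,(480,224));b=cv2.resize(b,(320,368));c=np.zeros((368,800,3),np.uint8);c[:224,:480]=a;c[:,480:]=b;cv2.imwrite('pics/v1.png',c)"
```

```text
hover 2.6 tcp [ 514.  -100.7  249.9] w 0.751 grip 0.0 F [-0.5  0.4  0.4]
gripped 5.2 tcp [ 514.1 -100.1   74.4] w 0.298 grip 39.2 F [-2.1  0.7  5.1]
lifted 6.6 tcp [ 513.8 -100.   219.1] w 0.302 grip 39.4 F [-0.2  0.  -0.9]
down hit=True 9.8 tcp [577.  112.   66.4] w 0.3 grip 40.1 F [-0.3 -0.5  6.1]
released 11.4 tcp [576.7 112.  133.3] w 0.751 grip 0.0 F [ 0.1 -0.6  0.2]
```

View pics/v1.png

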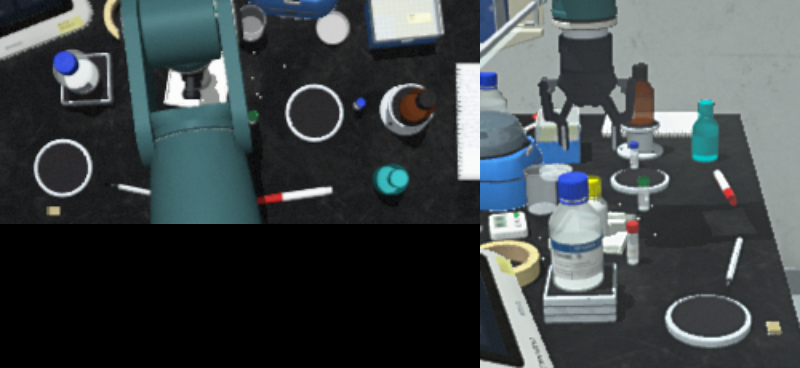

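The short bottle stands upright in the tray, the low riser is empty, and all three vials are still standing. Next I'll move the tall bottle to the low riser.

```bash
python3 - <<'E'
from h import *
L,px,d=ring(cv2.imread("pics/t1.png"),(300,175,350,225),12);print("low",L,px,d)
assert np.hypot(L[0]-515.5,L[1]+97.5)<6
bot.move_linear([577,112,250]); bot.move_linear([575.4,316.8,250],vel=220)
pick([575.4,316.8],178,260)
place(L[:2],152,260)
bot.move_linear([L[0],L[1],290])
cv2.imwrite("pics/t2.png",imaging.capture("top"));cv2.imwrite("pics/s2.png",imaging.capture("side"))
E
python3 -c "
import cv2,numpy as np
a=cv2.imread('pics/t2.png')[130:270,130:430];b=cv2.imread('pics/s2.png')[100:330,180:380]
a=cv2.resize(a,(480,224));b=cv2.resize(b,(320,368));c=np.zeros((368,800,3),np.uint8);c[:224,:480]=a;c[:,480:]=b;cv2.imwrite('pics/v2.png',c)"
```

```text
low [515.4 -97.5  12. ] [326. 200.] [35.4 35.6]
gripped 15.6 tcp [575.5 316.9 150.5] w 0.421 grip 40.0 F [-2.2 -0.   4.3]
lifted 16.7 tcp [575.2 316.7 258.9] w 0.421 grip 40.2 F [-0.2 -0.8 -1.9]
down hit=True 20.6 tcp [515.3 -97.6 124.5] w 0.423 grip 40.9 F [-1.2  0.   6.6]
released 22.2 tcp [515.2 -97.5 191.3] w 0.751 grip 0.0 F [-0.8 -0.6 -0. ]
```

View pics/v2.png

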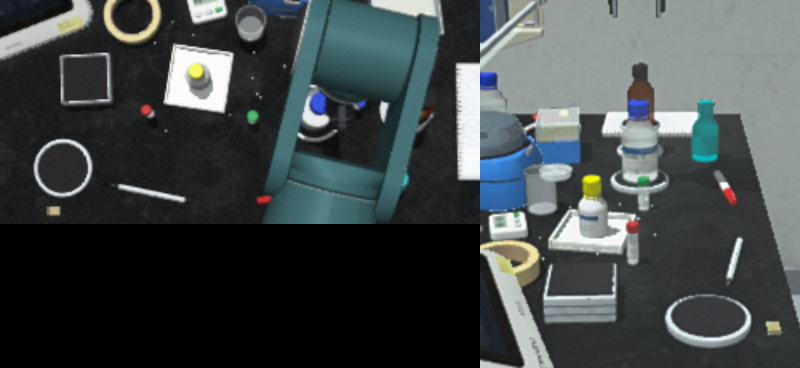

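The tall bottle stands on the low disc, and the square riser is free at about top px (184,179). I'll measure the square's pad and cross-check the middle cap against its pedestal.

```bash
python3 - <<'E'
from h import *
t=cv2.imread("pics/t2.png");x0,y0=160,155
g=cv2.cvtColor(t[y0:205,x0:210],cv2.COLOR_BGR2GRAY);m=cv2.inRange(g,110,255)
cs,h=cv2.findContours(m,cv2.RETR_CCOMP,2)
for c,k in zip(cs,h[0]):
    if cv2.contourArea(c)>300:
        r=cv2.minAreaRect(c);print("hole" if k[3]>=0 else "outer",r,plane("top",r[0][0]+x0,r[0][1]+y0,38))
print("pad px",486.5*80/1360)
cv2.imwrite("pics/v3.png",np.hstack([cv2.resize(cv2.imread("pics/t1.png")[165:225,360:420],(480,480),interpolation=2),cv2.resize(cv2.imread("pics/s0.png" if 0 else "pics/side0.png")[130:190,255:300],(320,480),interpolation=2)]))
E
```

```text
pad px 28.61764705882353
```

View pics/v3.png

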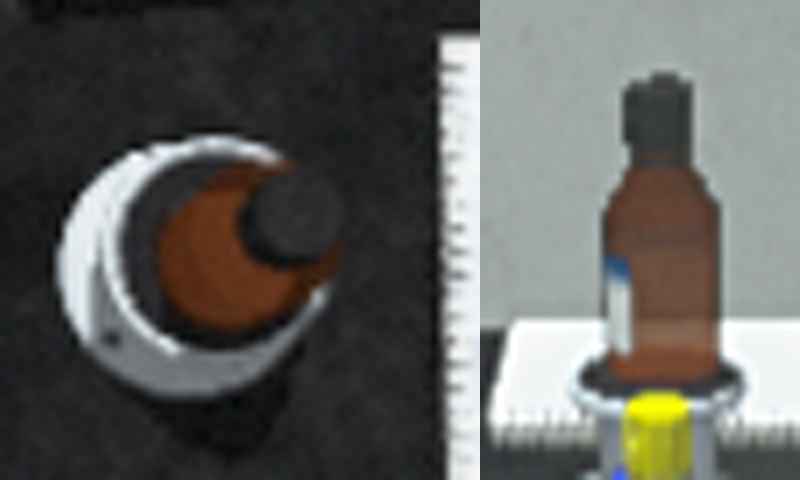

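Top-view crop: the middle cap is centred at px (396.4,191.3), and the pedestal's top disc is at about (387,195.2). I'll retry the square with other thresholds.

```bash
python3 - <<'E'
from h import *
t=cv2.imread("pics/t2.png");x0,y0=160,155
g=cv2.cvtColor(t[y0:205,x0:210],cv2.COLOR_BGR2GRAY)
for th in(60,75,90,120):
  m=cv2.inRange(g,th,255)
  n,lab,st,_=cv2.connectedComponentsWithStats(m)
  c=np.argwhere(lab==1+np.argmax(st[1:,4]))[:,::-1].astype(np.int32)
  r=cv2.minAreaRect(c);print(th,r,plane("top",r[0][0]+x0,r[0][1]+y0,38))
print("cap",plane("top",396.4,191.3,171),"ped",plane("top",387,195.2,62), "outer px",486.5*88/1362)
E
```

```text
60 ((23.34164810180664, 23.832918167114258), (31.660449981689453, 32.259700775146484), 87.1375961303711) [570.6 310.6  38. ]
75 ((23.10094451904297, 23.821697235107422), (31.361675262451172, 31.491987228393555), 87.51044464111328) [570.6 311.3  38. ]
90 ((23.007801055908203, 23.687175750732422), (31.014755249023438, 31.264535903930664), 87.61405944824219) [571.  311.6  38. ]
120 ((25.5, 23.5), (31.0, 25.0), 90.0) [571.6 304.5  38. ]
cap [ 520.8 -263.4  171. ] ped [ 524.3 -262.9   62. ] outer px 31.433186490455213
```

The square riser is at (571,311.5), and its 31.3 px size matches the expected 31.4. The cap (520.8,-263.8) agrees with its pedestal. Next, the middle bottle goes to the square riser.

```bash
python3 - <<'E'
from h import *
bot.move_linear([520.8,-263.8,290],vel=220)
pick([520.8,-263.8],176,290)
place([571,311.5],152,290)
bot.move_linear([571,311.5,280])
t=imaging.capture("top");cv2.imwrite("pics/t3.png",t);cv2.imwrite("pics/s3.png",imaging.capture("side"))
print("short cap",blob(t,22,35,(235,160,275,200)))
c,_=blob(t,22,35,(235,160,275,200));print(plane("top",*c,89))
print("ped",ring(t,(360,165,415,225),62))
E
python3 -c "
import cv2,numpy as np
a=cv2.imread('pics/t3.png')[130:270,130:430];b=cv2.imread('pics/s3.png')[100:330,180:380];d=cv2.imread('pics/t3.png')[165:225,360:420]
a=cv2.resize(a,(480,224));b=cv2.resize(b,(320,368));c=np.zeros((600,800,3),np.uint8);c[:224,:480]=a;c[:368,480:]=b;c[230:590,:360]=cv2.resize(d,(360,360),interpolation=2);cv2.imwrite('pics/v4.png',c)"
```

```text
gripped 26.4 tcp [ 520.8 -263.9  148.4] w 0.35 grip 39.3 F [-3.8  0.6  4.5]
lifted 27.8 tcp [ 520.7 -263.7  289. ] w 0.351 grip 39.6 F [-0.5 -0.4 -1.4]
down hit=True 32.6 tcp [570.9 311.6 124.3] w 0.349 grip 40.3 F [-0.5 -0.5  6.1]
released 34.3 tcp [570.8 311.4 191.2] w 0.75 grip 0.0 F [ 0.7 -1.  -0.2]
short cap (array([252.21333333, 174.4       ]), array([248, 170,   9,  10,  75]))
[576.  111.4  89. ]
ped (array([ 520.5, -254.4,   62. ]), array([384. , 196.5]), array([29. , 34.4]))
```

View pics/v4.png

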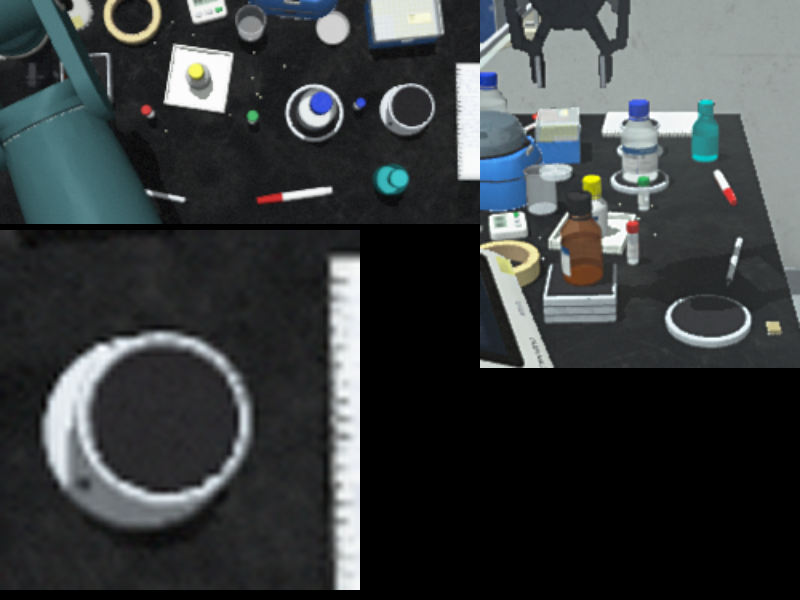

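The middle bottle stands on the square riser, the vials are untouched, and the pedestal pad is centred at top px (386.9,195.9). The last transfer is the short bottle from the tray to the pedestal, then a clear view to check.

```bash
python3 - <<'E'
from h import *
P=plane("top",386.9,195.9,62)[:2];print("ped",P)
bot.move_linear([576.5,111.7,270],vel=220)
pick([576.5,111.7],94,270)
place(P,152,270)
bot.move_linear([*P,280]); bot.movep([241,-630,280],DOWN)
t=imaging.capture("top");s=imaging.capture("side");cv2.imwrite("pics/t4.png",t);cv2.imwrite("pics/s4.png",s)
for nm,lo,hi,bt in [("tall",110,130,(315,175,346,215)),("short",22,35,(375,170,410,210))]:
    c,st=blob(t,lo,hi,bt);print(nm,c,plane("top",*c,147))
say("end")
a=cv2.resize(t[150:220,155:225],(400,400),interpolation=2);b=cv2.resize(t[160:230,360:430],(400,400),interpolation=2)
cv2.imwrite("pics/v5.png",np.hstack([a,b]));cv2.imwrite("pics/v6.png",cv2.resize(s[100:330,180:380],(500,575)))
E
```

```text
ped [ 522.4 -262.6]
gripped 39.0 tcp [576.6 111.7  66.4] w 0.303 grip 39.2 F [-1.7  0.   5.2]
lifted 40.9 tcp [576.4 111.7 269.3] w 0.301 grip 39.4 F [-0.6 -0.  -1.5]
down hit=True 44.7 tcp [ 522.4 -262.6  124.4] w 0.305 grip 40.0 F [-0.4  0.5  5.9]
released 46.4 tcp [ 522.2 -262.5  191.3] w 0.748 grip 0.0 F [-0.4  0.4 -0.2]
tall [330.35897436 193.80128205] [516.3 -96.8 147. ]
short [393.19565217 191.89130435] [ 522.4 -260.7  147. ]
end 48.9 tcp [ 241.9 -629.5  280.2] w 0.751 grip 0.0 F [-0.8 -0.7  0.7]
```

View pics/v5.png

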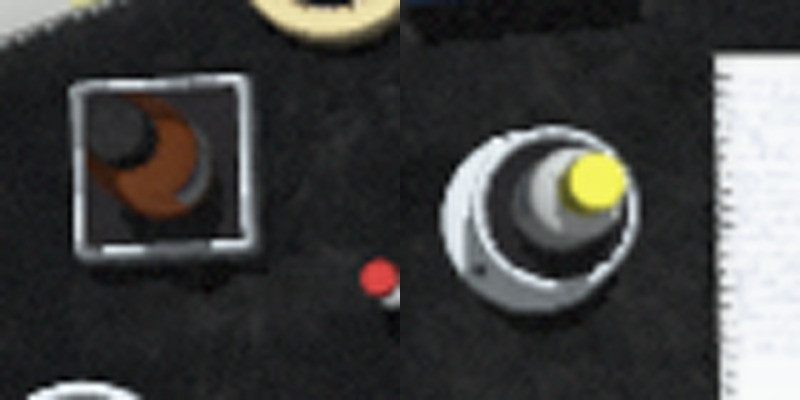

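View pics/v6.png

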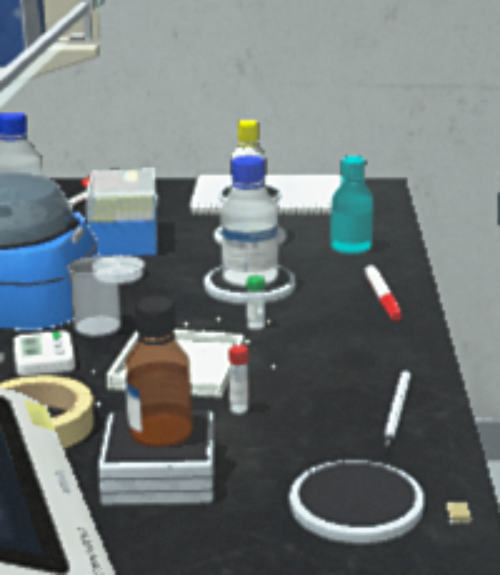

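The views show all three bottles upright on their own risers and all the vials standing. The tall and short caps measure within about 2 mm of their targets. I'll check the middle cap at px (176,173) numerically and hand in if it's good.

```bash
python3 - <<'E'
from h import *
p=plane("top",176,173.1,148);print(p)
if np.hypot(p[0]-571,p[1]-311.5)<7: print(order.job_done())
E
```

```text
[568.3 307.6 148. ]
the job is handed in; nothing more can be done
None
```

The job is handed in: by the last camera check all three bottles stand upright on their own risers, each within about 5 mm of the riser's centre, and all three vials are still standing. The short bottle was parked in the tray on the way, and the arm took about 49 s; no verdict was returned.

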